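# Line up the gears by size on the inspection rail

### The arm

A 6-joint arm with a two-finger parallel gripper is mounted at the origin on a cart in front of the work surface, level with it; the furniture and walls round the work are solid. World frame = base frame: x ahead of the robot, y to its left, z up, the work surface at z = 0. Lengths are in m, angles in rad, forces in N, time in s.
With the tool pointing down it reaches from about 0.275 to 0.825 m from the base axis. Payload 4.9 kg.
Tool frame: the origin (TCP) lies midway between the tips of the shut fingers; the grasp point (between the pads) lies 19 mm behind it (grip_point_offset is the distance from the TCP to the grasp point, in m); z points along the fingers, y is the line along which they close (so a half turn about z gives the same grasp; the last joint's range is limited). The gripper opens to 85 mm and grips with 20 to 120 N. Pads are 22 mm wide; open, the fingers measure 114 mm over their backs; the gripper's body (76 mm by 85 mm) begins 54 mm behind the grasp point. The pads swing forward as they close: fully open they stand 13 mm farther back than shut.
Start: joints at [-1.344, 0.326, -0.193, 1.052, 0, 1.437], TCP at [0.194, -0.515, 0.231] pointing down, gripper open.
Joint ranges: [-2.65, 2.65], [-0.97, 1.79], [-1.3, 1.35], [-1.93, 2.1], [-1.47, 1.37], [-3.14, 3.14]. Speed limits (rad/s): [2.57, 2.57, 3.14, 3.14, 3.14, 3.14].

### API

Orientations are given as a rotation vector (axis times angle).
In Python, from cell import * gives the robot as it stands. Calls block until the motion is done:
- movep(position, orientation): joint-space move of the TCP to a pose.
- move_l(position, velocity=0.15, rot=None, until_force=None): straight line of the TCP; rot=None keeps the orientation; velocity is the mean speed in m/s. With until_force (N) it stops when the force on the tool has changed by that much, and returns True; else False.
- set_joints(angles): joint-space move.
- let_go() and grab(newtons=None): open the fingers fully, or close them until they stop; newtons is the grip in N (None keeps the last).
- sleep(seconds).
- ik(position, orientation): joint angles nearest the present ones, or None.
- get_state(): the state.
- grab_frame(name): name is "scene" or "side" or "wrist"; returns a dict with "img" (384x512x3 uint8, red, green, blue), "fx", "fy", "cx", "cy" (pixels), "cam_to_world" (4x4, takes a point from camera to world coordinates); the wrist camera has in their place "T_tool_cam" (4x4, takes a point from camera to tool coordinates, whose origin is the TCP and whose axes are the flange's). Camera axes: x right, y down, z forward; pixel columns grow to the right and rows downward; lengths in m; the calibration is good to about 2 mm. The wrist camera is an equidistant fisheye: a pixel r from the principal point sees the ray r / f radians off the axis. A picture is of the moment at which its call begins: read the wrist's pose just before it. There is no depth.
A pose or a line that the arm cannot do raises MotionError and nothing moves.
- sign_off(): hands the job in; it is judged then, once.
Trained networks look in the newest picture that a camera, given by its name, has taken for a name from the list of things; names that differ only in an ending like _2 or _b are one class to them, and where a whole thing is asked for, a point or a joint stands for the part that bears it (a point fixed in the world has none). Each returns a list of dicts, best first, with "score" (0 to 1); they miss things now and then, are a little off and sometimes report something else, mostly with a low value. They report only what shows in the picture. A call takes as long as a camera call. They do not tell look-alikes from the thing itself.
- spot_in(camera, name): "centre" ([column, row] in pixels, amid what is visible of it).
- silhouettes(camera, name): "mask" (384x512 bool, what is visible of it) and "centre" ([column, row] in pixels, amid what is visible of it).
- tip_of(camera, name): "centre" ([column, row] in pixels: a listed point, or the origin of a listed thing).
The state is a dict: "clock": time; "q": joint angles; "joint_velocities": joint speeds; "tau": joint torques, N m; "position": TCP position; "eef_rot": TCP orientation; "contact_force": force on the tool from outside, world axes, zero at the start; "wrist_torque": the same for the moment, N m; "finger_gap": opening from 0.0 (shut) to 1.0 (fully open); "grasp_force": force on a finger pad.
Only numpy, scipy, OpenCV 4.12 (cv2) and the standard library are available. Lean on these libraries where they do the work, as an engineer would, in place of code of your own. Each camera call takes 0.05 s, during which the arm holds its last target. There are 200 camera calls.

### The job

Line up the four gears that lie spread along the near side of the bench on the round seats of the aluminium inspection rail in order of diameter, the smallest on the seat next to the red plate and the largest on the seat next to the black plate. Lay each gear flat and centred on its seat, one to a seat, and leave the brass-coloured valve spool where it lies. The fixed spare gears to the left of the big white drum are not part of this.

Things in the scene. Friction and masses are not known exactly. Their poses are not given: they have to be found in the camera images.
- pinion_center (a point): Smallest of four steel gears: a narrow, tall toothed pinion, 36 mm in diameter, 28 mm high (it can be gripped as a solid cylinder 35 mm across). Lies flat on the bench, axis upright. The point is on its axis, half-way up, 14 mm above its underside. z is the gear's axis.
- gear_small_center (a point): Second smallest gear: 48 mm in diameter, 22 mm high over the teeth (the hub round its bore stands 2 mm higher). Lies flat on the bench. The point is on its axis, half-way up, 11 mm above its underside. z is the gear's axis.
- gear_medium_center (a point): Second largest gear: 60 mm in diameter, 18 mm high over the teeth (the hub round its bore stands 2 mm higher). Lies flat on the bench. The point is on its axis, half-way up, 9 mm above its underside. z is the gear's axis.
- gear_large_center (a point): Largest and thinnest gear: 68 mm in diameter, 12 mm high over the teeth (the hub round its bore stands 2 mm higher). Lies flat on the bench. The point is on its axis, half-way up, 6 mm above its underside. z is the gear's axis.
- seat_1: One of four equal round black rubber seats, 78 mm in diameter, each with a white ring (73 mm) and a white centre dot, 92 mm apart in one straight row on a fixed aluminium inspection rail (430 x 90 mm, top 8 mm above the bench). seat_1 is at the left end of the row as the robot sees it. Origin at the centre of its top face, 10 mm above the bench; its y axis runs along the row, z up.
- seat_2: The second seat from the left, like seat_1. Origin at the centre of its top face, 10 mm above the bench; its y axis runs along the row, z up.
- seat_3: The third seat from the left, like seat_1. Origin at the centre of its top face, 10 mm above the bench; its y axis runs along the row, z up.
- seat_4: The seat at the right end of the row, like seat_1. Origin at the centre of its top face, 10 mm above the bench; its y axis runs along the row, z up.
- red_plate: Red plate, 70 x 26 x 3 mm, fixed on top of the rail beyond one end of the row, 57 mm from the middle of the end seat; it marks the end where the smallest gear goes. It is at the left end on some days and at the right end on others; a black plate of the same shape marks the other end. Origin at the centre of its underside, 8 mm above the bench.
- spool_center (a point): Bystander: a loose brass-coloured valve spool, 62 mm long, about 15 mm thick, lying on the bench between the vice and the rail. The point is at its middle, about 5 mm above its underside; x runs along it.
There are look-alikes about, which are no part of the job. What is shaped like the part that bears gear_large_center but turquoise is not meant. Leave any green or turquoise look-alike of the part that bears gear_small_center alone.

How it is judged:
By the outcome, as a careful person would: the job done as asked, in the order asked, and still so for the second after the job is handed in, with the robot touching nothing.
It also fails if it takes over 99 s, if anything falls off the work surface, if the arm or the gripper's body presses on something with over 40 N, if the wrist force passes 120 N, or if a joint passes its speed limit or range.

## Working session

There is one attempt and no reset: what is moved stays moved. The work goes in short steps, each a Python script; the robot and the scene stay as the last script left them, time stands still between calls to the robot, and variables do not carry over. Pictures are saved under pics/ and viewed, at most 14 in all, crops included, and the job is handed in when it is done.

```bash
ls; mkdir -p pics
python3 - <<'E'
from cell import *
import cv2
names=["pinion_center","gear_small_center","gear_medium_center","gear_large_center","seat_1","red_plate","spool_center"]
for c in ["scene","side"]:
    f=grab_frame(c); cv2.imwrite(f"pics/{c}0.png",cv2.resize(f["img"][:,:,::-1],(800,600)))
    print(c,f["fx"],f["cx"],f["cy"],f["cam_to_world"].round(3).tolist() if hasattr(f["cam_to_world"],'round') else f["cam_to_world"])
    for n in names:
        print(n,[( [round(x) for x in d["centre"]],round(d["score"],2)) for d in tip_of(c,n)])
print(get_state())
E
```

```text
pics
scene 355.8863905081522 247.8780774558779 194.32506471424497 [[-0.616, -0.504, 0.605, -0.352], [-0.787, 0.413, -0.458, 0.896], [-0.019, -0.759, -0.651, 0.956], [0.0, 0.0, 0.0, 1.0]]
pinion_center [([242, 178], 0.42)]
gear_small_center [([161, 279], 0.72), ([212, 245], 0.61), ([230, 226], 0.44)]
gear_medium_center [([256, 208], 0.47)]
gear_large_center [([244, 247], 0.59), ([280, 196], 0.49)]
seat_1 [([257, 172], 0.64), ([288, 160], 0.59), ([273, 164], 0.54), ([239, 181], 0.45)]
red_plate [([294, 156], 0.56)]
spool_center [([294, 181], 0.59)]
side 362.67054013267307 257.52448006084893 197.9317982577667 [[-0.986, -0.067, 0.15, 0.334], [-0.163, 0.501, -0.85, 1.198], [-0.018, -0.863, -0.505, 0.583], [0.0, 0.0, 0.0, 1.0]]
pinion_center []
gear_small_center [([270, 228], 0.72), ([273, 323], 0.67), ([282, 248], 0.52)]
gear_medium_center [([274, 202], 0.83)]
gear_large_center [([321, 241], 0.67), ([284, 187], 0.6)]
seat_1 [([230, 174], 0.59), ([240, 155], 0.54), ([235, 165], 0.53), ([222, 192], 0.43)]
red_plate [([243, 147], 0.55)]
spool_center [([276, 167], 0.46)]
{'clock': 0.8, 'q': array([-1.34416769e+00,  3.26105731e-01, -1.92583339e-01,  1.05202626e+00,
        1.74035442e-06,  1.43660706e+00]), 'joint_velocities': array([-5.93027382e-04, -1.14064499e-05, -7.08736062e-04, -8.57947990e-04,
        2.04516357e-03, -6.43727577e-05]), 'tau': array([-7.93998370e-04, -4.43271196e+01,  2.62745655e+01,  7.86140608e-04,
       -1.09274254e-04,  1.31420933e-05]), 'position': array([ 0.19419348, -0.51459984,  0.23133856]), 'eef_rot': array([3.09052633e+00, 5.63687456e-01, 8.60899799e-06]), 'contact_force': array([ 0.17435724,  0.00709559, -0.41662796]), 'wrist_torque': array([ 0.02331226,  0.02212333, -0.03491339]), 'grasp_force': 0.0, 'finger_gap': 1.0008907709429051}
```

View pics/scene0.png

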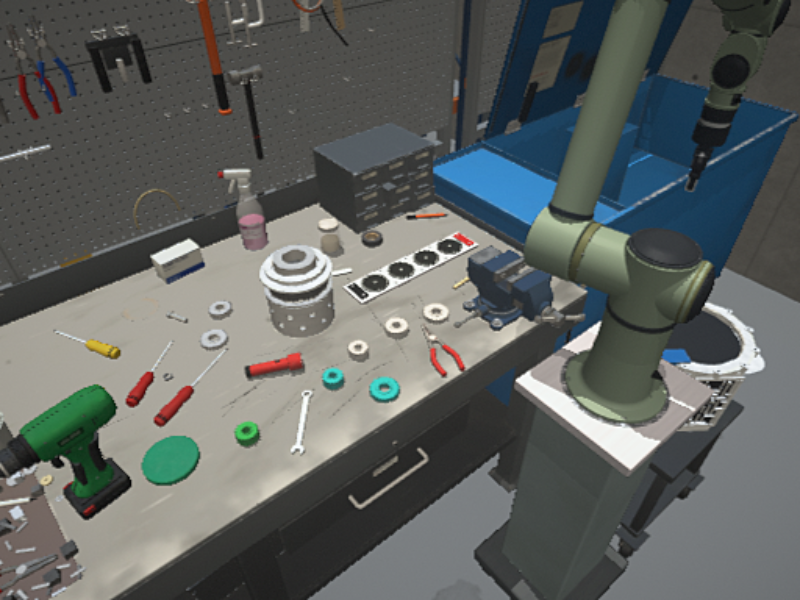

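View pics/side0.png

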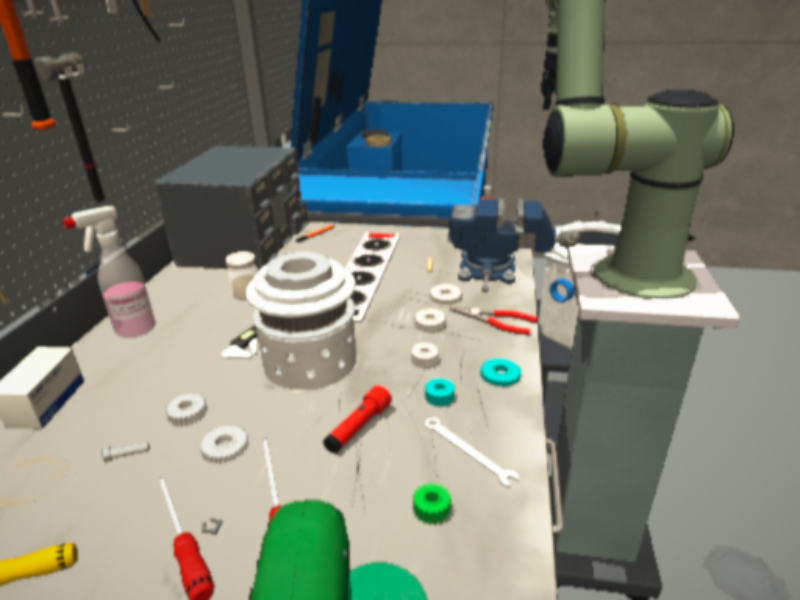

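The scene view (800x600) shows three steel gears, at (437,312), (397,327) and (358,350). The look-alikes are turquoise at (384,389) and (332,378), green at (247,433), and the fixed spares at (219,309) and (214,339). The rail runs from (355,290) at the black end to (465,240) at the red end. The side view agrees. I don't see a pinion yet, so I'll triangulate the rest and look from the wrist.

```bash
cat > h.py <<'E'
from cell import *
import numpy as np, cv2
from scipy.spatial.transform import Rotation as R
def fixed_ray(f,p):
    T=np.array(f["cam_to_world"]); d=T[:3,:3]@[(p[0]-f["cx"])/f["fx"],(p[1]-f["cy"])/f["fy"],1]
    return T[:3,3],d/np.linalg.norm(d)
def tri(rays):
    A=sum(np.eye(3)-np.outer(d,d) for o,d in rays); b=sum((np.eye(3)-np.outer(d,d))@o for o,d in rays)
    return np.linalg.solve(A,b)
def onz(r,z): o,d=r; return o+d*(z-o[2])/d[2]
def wrist(fname=None):
    s=get_state(); f=grab_frame("wrist"); T=np.eye(4); T[:3,:3]=R.from_rotvec(s["eef_rot"]).as_matrix(); T[:3,3]=s["position"]
    f["W"]=T@np.array(f["T_tool_cam"])
    if fname: cv2.imwrite(fname,cv2.resize(f["img"][:,:,::-1],(800,600)))
    return f
def wray(f,p):
    u=np.array([(p[0]-f["cx"])/f["fx"],(p[1]-f["cy"])/f["fy"]]); th=np.linalg.norm(u)
    d=np.r_[u/max(th,1e-9)*np.sin(th),np.cos(th)]; return f["W"][:3,3],f["W"][:3,:3]@d
def wproj(f,X):
    c=f["W"][:3,:3].T@(np.asarray(X)-f["W"][:3,3]); r=np.hypot(c[0],c[1]); th=np.arctan2(r,c[2])
    return np.array([f["cx"]+f["fx"]*th*c[0]/r,f["cy"]+f["fy"]*th*c[1]/r])
def down(yaw): # tool z down, tool y (closing line) at angle yaw from world y
    return (R.from_euler("z",yaw)*R.from_rotvec([np.pi,0,0])).as_rotvec()
NAMES=["pinion_center","gear_small_center","gear_medium_center","gear_large_center","seat_1","red_plate","spool_center"]
E
python3 - <<'E'
from h import *
a=grab_frame("scene");b=grab_frame("side")
for n,p,q in [("large?",(280,199),(284,187)),("med?",(254,209),(274,204)),("small?",(229,223),(271,227)),("turqS",(212,243),(281,250)),("turqL",(245,249),(320,238)),
  ("s",(288,160),(240,155)),("s",(273,164),(235,165)),("s",(257,172),(230,174)),("s",(239,181),(222,192)),("red",(294,156),(243,147)),("spool",(294,181),(276,167))]:
    ra,rb=fixed_ray(a,p),fixed_ray(b,q); print(n,tri([ra,rb]).round(3),onz(ra,.01).round(3),onz(rb,.01).round(3))
f=wrist(); print(f["fx"],f["cx"],f["cy"],np.array(f["T_tool_cam"]).round(3).tolist(),f["W"].round(3).tolist())
for r in [(0.42,-0.02)]:
    for yaw in (0,np.pi/2,-np.pi/2):
        q=ik([r[0],r[1],.35],down(yaw)); print(yaw,None if q is None else np.round(q,2))
E
```

```text
large? [0.43  0.142 0.004] [0.424 0.148 0.01 ] [0.43  0.152 0.01 ]
med? [0.448 0.263 0.008] [0.444 0.266 0.01 ] [0.449 0.263 0.01 ]
small? [0.442 0.387 0.012] [0.443 0.386 0.01 ] [0.442 0.385 0.01 ]
turqS [0.401 0.49  0.014] [0.4   0.491 0.01 ] [0.404 0.481 0.01 ]
turqL [0.308 0.415 0.008] [0.305 0.417 0.01 ] [0.308 0.417 0.01 ]
s [ 0.62  -0.076  0.006] [ 0.602 -0.061  0.01 ] [ 0.627 -0.086  0.01 ]
s [0.625 0.01  0.01 ] [0.622 0.012 0.01 ] [0.627 0.006 0.01 ]
s [0.618 0.11  0.02 ] [0.621 0.106 0.01 ] [0.628 0.082 0.01 ]
s [0.627 0.201 0.004] [0.621 0.206 0.01 ] [0.624 0.212 0.01 ]
red [ 0.61  -0.102  0.026] [ 0.608 -0.104  0.01 ] [ 0.632 -0.168  0.01 ]
spool [0.469 0.029 0.019] [0.472 0.025 0.01 ] [0.474 0.004 0.01 ]
297.3186396354542 257.38715888300095 191.70145792977397 [[0.0, -0.964, -0.267, 0.069], [1.0, 0.0, 0.0, -0.001], [-0.0, -0.267, 0.964, -0.143], [0.0, 0.0, 0.0, 1.0]] [[0.354, -0.901, -0.25, 0.258], [-0.935, -0.341, -0.095, -0.49], [0.0, 0.267, -0.964, 0.374], [0.0, 0.0, 0.0, 1.0]]
0 [-0.22  0.02 -0.26  1.29  0.    2.92]
1.5707963267948966 [-0.22  0.02 -0.26  1.29  0.    1.35]
-1.5707963267948966 [-0.22  0.02 -0.26  1.29  0.   -1.79]
```

Run:
```python
from h import *
s=get_state(); move_l([0.194,-0.515,.36],velocity=.25)
movep([.46,0.0,.36],down(np.pi/2))
f=wrist("pics/w1.png"); print(get_state()["clock"])
for n in NAMES:
    for d in tip_of("wrist",n): print(n,np.round(d["centre"]),round(d["score"],2),onz(wray(f,d["centre"]),.01).round(3))
```

```text
3.75
pinion_center [239. 230.] 0.68 [ 0.428 -0.141  0.01 ]
gear_large_center [237.  65.] 0.73 [0.428 0.145 0.01 ]
seat_1 [353. 142.] 0.97 [0.626 0.02  0.01 ]
seat_1 [352.  38.] 0.83 [0.621 0.2   0.01 ]
seat_1 [354.  93.] 0.8 [0.625 0.104 0.01 ]
seat_1 [348. 197.] 0.68 [ 0.623 -0.079  0.01 ]
red_plate [347. 226.] 0.8 [ 0.627 -0.134  0.01 ]
spool_center [270. 144.] 0.76 [0.482 0.013 0.01 ]
```

View pics/w1.png

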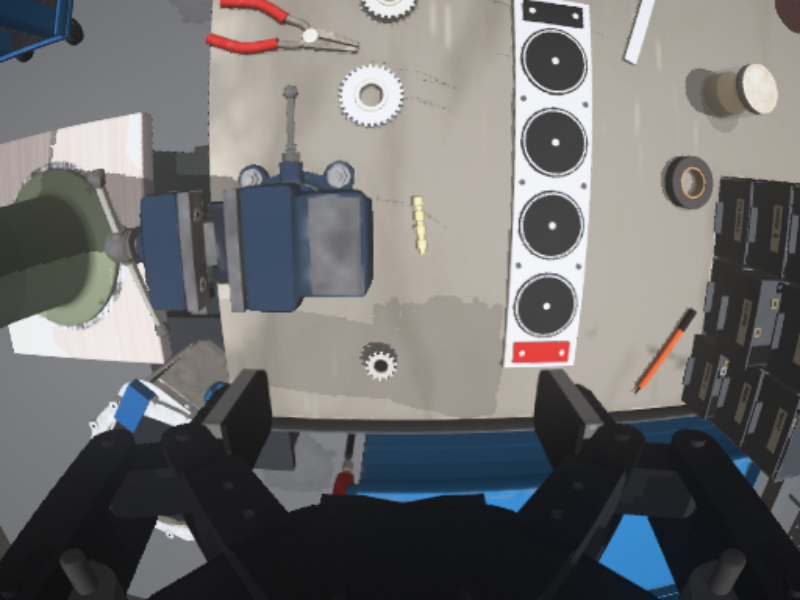

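The wrist view (800x600) shows the pinion at (380,362), right of the vice, and the large gear at (371,95). The seat dots are at (555,61), (555,142), (552,225) and (546,306), with the red plate at (540,352), the right end. That gives pinion→seat_4, small→seat_3, medium→seat_2, large→seat_1. Possible confusions: turquoise large (384,389), turquoise small (332,378), green (247,433) and the fixed spares, all in the scene view and all excluded by colour or place.

```bash
cat >> h.py <<'E'
def dot(f,X):
    """centroid of the white dot near the projection of X"""
    p=wproj(f,X); g=f["img"].min(2).astype(float); c,r=np.round(p).astype(int); k=6
    w=g[r-k:r+k+1,c-k:c+k+1]; w=np.clip(w-w.max()*.55,0,None); yy,xx=np.mgrid[-k:k+1,-k:k+1]
    return np.array([c+(w*xx).sum()/w.sum(), r+(w*yy).sum()/w.sum()])
def near(f,name,X,tol=.03):
    """detection nearest to expected X in the wrist picture -> (pixel,score)"""
    ds=[(np.linalg.norm(onz(wray(f,d["centre"]),X[2])-X),d) for d in tip_of("wrist",name)]
    ds=[d for d in ds if d[0]<tol]
    return min(ds,key=lambda t:t[0])[1]["centre"] if ds else None
E
python3 - <<'E'
from h import *
S0=np.array([[.622,.200,.01],[.625,.106,.01],[.625,.014,.01],[.623,-.079,.01]])
P0=np.array([.428,-.141,.014]); L0=np.array([.428,.145,.006])
rays=[[] for _ in S0]; pr=[]; lr=[]
def look(tag=None):
    f=wrist(tag)
    ds=tip_of("wrist","seat_1")
    for i,X in enumerate(S0):
        c=[d["centre"] for d in ds if np.linalg.norm(onz(wray(f,d["centre"]),.01)-X)<.03]
        if not c: print("miss",i); continue
        p=dot(f,onz(wray(f,c[0]),.01)); print(i,np.round(c[0],1),p.round(1)); rays[i].append(wray(f,p))
    for n,X,l in (("pinion_center",P0,pr),("gear_large_center",L0,lr)):
        c=near(f,n,X)
        if c is not None: l.append(wray(f,c)); print(n,onz(l[-1],X[2]).round(4))
look()
movep([.56,-.06,.28],down(np.pi/2)); look("pics/w2.png")
movep([.43,-.145,.17],down(np.pi/2)); look("pics/w3.png")
for r in rays: print([onz(x,.01).round(4) for x in r], tri(r).round(4))
print("pin",tri(pr).round(4)); print("large",tri(lr).round(4) if len(lr)>1 else lr)
print(get_state()["clock"])
a=cv2.imread("pics/w2.png");b=cv2.imread("pics/w3.png");cv2.imwrite("pics/w23.png",np.hstack([cv2.resize(a,(400,300)),cv2.resize(b,(400,300))]))
E
```

```text
0 [351.9  38.4] [355.1  38.9]
1 [353.7  94. ] [355.2  90.9]
2 [356.8 141.6] [353.1 144.4]
3 [347.  198.5] [349.3 195.7]
pinion_center [ 0.4307 -0.1362  0.014 ]
gear_large_center [0.4222 0.1529 0.006 ]
miss 0
1 [303.5  46.1] [305.3  42.6]
2 [303.5 106.3] [304.8 107. ]
3 [302.9 172.2] [302.8 171.9]
pinion_center [ 0.433  -0.1433  0.014 ]
gear_large_center [0.4268 0.1515 0.006 ]
miss 0
miss 1
2 [426.1  41.5] [427.4  40.9]
3 [427.4 121.6] [426.5 119.4]
pinion_center [ 0.4317 -0.1392  0.014 ]
[array([0.6267, 0.2002, 0.01  ])] [0.4572 0.0661 0.5127]
[array([0.6263, 0.1082, 0.01  ]), array([0.6258, 0.1081, 0.01  ])] [0.6257 0.1079 0.0113]
[array([0.6257, 0.0158, 0.01  ]), array([0.6252, 0.016 , 0.01  ]), array([0.6256, 0.0163, 0.01  ])] [0.6252 0.016  0.011 ]
[array([ 0.6251, -0.0761,  0.01  ]), array([ 0.6247, -0.0763,  0.01  ]), array([ 0.6252, -0.0761,  0.01  ])] [ 0.6248 -0.0761  0.0107]
pin [ 0.4312 -0.1415  0.0081]
large [ 0.4214  0.1562 -0.0097]
6.1083
```

View pics/w3.png

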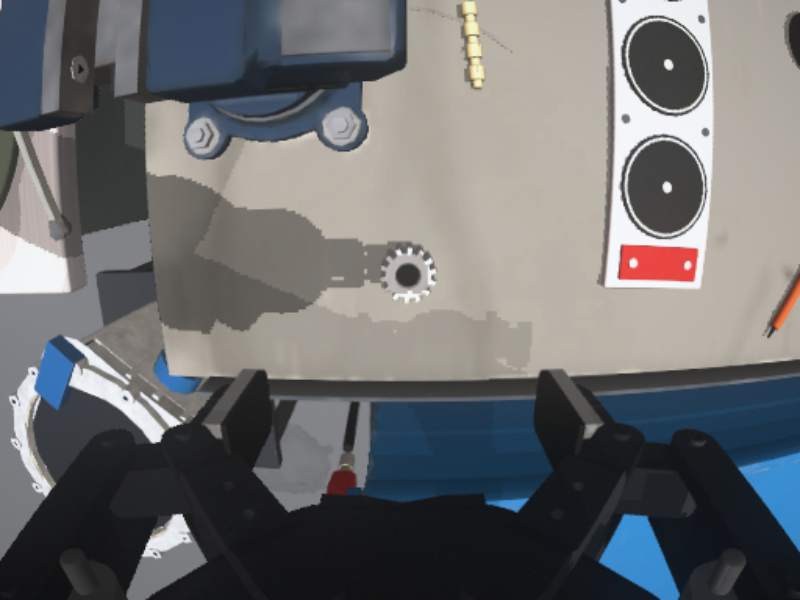

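The pinion's bore is at (408,275) in this view. It's clear of the vice, whose top edge is at about (405,70), and the view matches the detection. Next I'll work out the bore position and vice corner height before choosing the grasp yaw.

Run:
```python
from h import *
f=wrist(); k=1.5625
# w1 pose is commanded: rebuild it
import copy
g=dict(f); T=np.eye(4);T[:3,:3]=R.from_rotvec(down(np.pi/2)).as_matrix();T[:3,3]=[.46,0,.36];g["W"]=T@np.array(f["T_tool_cam"])
for n,p1,p3 in (("bore top",(381,366),(408,275)),("vice corner",(371,296),(406,68)),("bolt",(0,0),(343,125))):
    a,b=wray(g,np.array(p1)/k),wray(f,np.array(p3)/k); print(n,tri([a,b]).round(4),onz(a,.028).round(4),onz(b,.028).round(4))
im=f["img"].min(2); c=np.array([261,176]); w=im[c[1]-8:c[1]+9,c[0]-8:c[0]+9]; n,l,s,ct=cv2.connectedComponentsWithStats((w<70).astype(np.uint8)); print(ct+c-8,s[:,4])
for yaw in (np.pi/2,0,-np.pi/2,np.pi/4): print(yaw,ik([.431,-.141,.003],down(yaw)))
```

```text
bore top [ 0.4369 -0.14    0.0285] [ 0.4374 -0.1404  0.028 ] [ 0.4365 -0.1399  0.028 ]
vice corner [ 0.4342 -0.0329  0.1263] [ 0.4279 -0.0596  0.028 ] [ 0.4349 -0.0103  0.028 ]
bolt [ 0.4946 -0.0345  0.5575] [-0.1024  0.3718  0.028 ] [ 0.3966 -0.0459  0.028 ]
[[261.54887218 175.72932331]
 [260.53205128 176.23076923]] [133 156]
1.5707963267948966 [-0.47919421  0.45858234 -0.7102558   0.40195819  0.          1.09160212]
0 [-0.47919421  0.45858234 -0.7102558   0.40195819  0.          2.66239845]
-1.5707963267948966 [-0.47919421  0.45858234 -0.7102558   0.40195819  0.         -2.04999053]
0.7853981633974483 [-0.47919421  0.45858234 -0.7102558   0.40195819  0.          1.87700028]
```

```bash
cat >> h.py <<'E'
SEAT={1:(.6267,.2001),2:(.6262,.1081),3:(.6256,.0160),4:(.6250,-.0761)}
def pick(xy,z,yaw,N=40,up=.17):
    movep([*xy,max(.09,z+.06)],down(yaw)); move_l([*xy,z],velocity=.12); grab(N); sleep(.2)
    s=get_state(); print("grip gap",round(s["finger_gap"],3),"F",round(s["grasp_force"],1),"pos",s["position"].round(4),"cf",s["contact_force"].round(1))
    move_l([*xy,up],velocity=.2); s=get_state(); print("lifted gap",round(s["finger_gap"],3),"F",round(s["grasp_force"],1),s["contact_force"].round(1),"t",round(s["clock"],1))
def place(seat,zpick,yaw,off=(0,0),up=.17,clear=.0015):
    x,y=np.array(SEAT[seat])+off; z=zpick+.010+clear
    movep([x,y,up],down(yaw)); move_l([x,y,z+.02],velocity=.2); hit=move_l([x,y,z],velocity=.03,until_force=8); print("hit",hit,get_state()["position"].round(4))
    let_go(); sleep(.2); move_l([x,y,up],velocity=.2); print("t",round(get_state()["clock"],1))
E
python3 - <<'E'
from h import *
pick((.4369,-.140),.003,0,up=.17)
E
```

```text
grip gap 0.397 F 39.4 pos [ 0.4372 -0.1402  0.0036] cf [-0.5  0.8  5.5]
lifted gap 0.397 F 39.8 [ 0.2  0.3 -1.3] t 10.2
```

Run:
```python
from h import *
place(4,.003,np.pi/2)
f=wrist("pics/p4.png"); print("pinion", [onz(wray(f,d["centre"]),.024).round(4) for d in tip_of("wrist","pinion_center")], wproj(f,[*SEAT[4],.038])*1.5625)
movep([.435,.13,.20],down(np.pi/2))
f=wrist("pics/w5.png")
for n,z in (("gear_large_center",.006),("gear_medium_center",.009),("gear_small_center",.011)):
    for d in tip_of("wrist",n): print(n,np.round(d["centre"]*np.array([1.5625])),round(d["score"],2),onz(wray(f,d["centre"]),z).round(4))
a=cv2.imread("pics/p4.png")[100:400,200:600];b=cv2.imread("pics/w5.png")[0:500];cv2.imwrite("pics/c1.png",np.hstack([a,cv2.resize(b,(400,300))]))
```

```text
hit False [ 0.6251 -0.0761  0.0145]
t 14.7
pinion [array([ 0.6224, -0.0768,  0.024 ])] [402.68146999 288.06362442]
gear_large_center [384. 238.] 0.94 [0.4243 0.1512 0.006 ]
gear_medium_center [415.  77.] 0.72 [0.4466 0.2689 0.009 ]
```

View pics/c1.png

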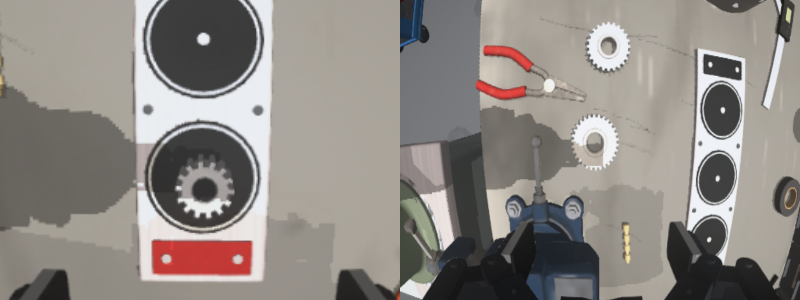

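View pics/w5.png

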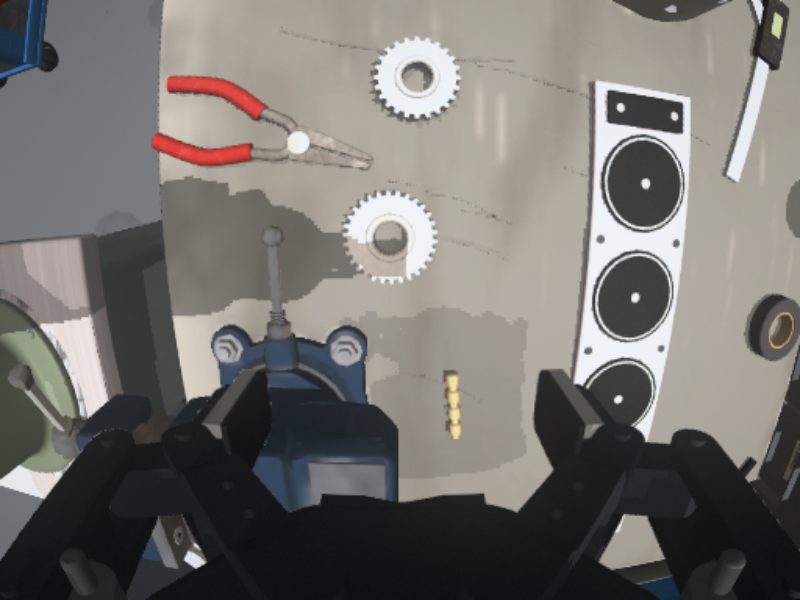

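The pinion sits centred on seat 4: its bore is within about 1 mm of the dot. In the wrist view the large gear's bore is at (390,237) and the medium's hub at (416,76). The vice handle knob (273,236) and the pliers tip (370,160) flank the large gear, so I'll triangulate the knob and grip diagonally.

Run:
```python
from h import *
f=wrist(); k=1.5625
g=dict(f); T=np.eye(4);T[:3,:3]=R.from_rotvec(down(np.pi/2)).as_matrix();T[:3,3]=[.46,0,.36];g["W"]=T@np.array(f["T_tool_cam"])
for n,p1,p3,z in (("large hub",(371,95),(390,237),.014),("knob",(291,91),(273,236),.03),("bolt",(340,175),(347,345),.02),("vice corner",(372,197),(397,410),.12),("pliers tip",(357,48),(371,162),.008),("medium hub",(388,5),(416,75),.02)):
    a,b=wray(g,np.array(p1)/k),wray(f,np.array(p3)/k); print(n,tri([a,b]).round(4),onz(a,z).round(4),onz(b,z).round(4))
for yaw in (3*np.pi/4,): print(ik([.428,.15,0],down(yaw)))
# outline of the large gear: bright blob circle fit
```

```text
large hub [0.4283 0.1527 0.0126] [0.4286 0.1525 0.014 ] [0.428  0.1528 0.014 ]
knob [0.3479 0.1573 0.0325] [0.3476 0.1577 0.03  ] [0.3469 0.157  0.03  ]
bolt [0.3943 0.0679 0.0067] [0.3967 0.0679 0.02  ] [0.3953 0.073  0.02  ]
vice corner [0.4331 0.0471 0.0724] [0.4361 0.0495 0.12  ] [0.4337 0.0736 0.12  ]
pliers tip [0.414  0.2064 0.0092] [0.4132 0.2067 0.008 ] [0.4146 0.2065 0.008 ]
medium hub [ 0.4462  0.2841 -0.0616] [0.4461 0.2522 0.02  ] [0.4463 0.2676 0.02  ]
[ 0.17408545  0.4643566  -0.71215894  0.39428079  0.          0.95948362]
```

Run:
```python
from h import *
pick((.4282,.1527),-.001,3*np.pi/4,N=40,up=.12)
f=wrist("pics/g.png")
```

```text
grip gap 0.771 F 41.7 pos [4.287e-01 1.526e-01 3.000e-04] cf [-1.8 -1.9  9.6]
lifted gap 0.763 F 44.9 [-1.4  0.3 -2.6] t 19.1
```

View pics/g.png

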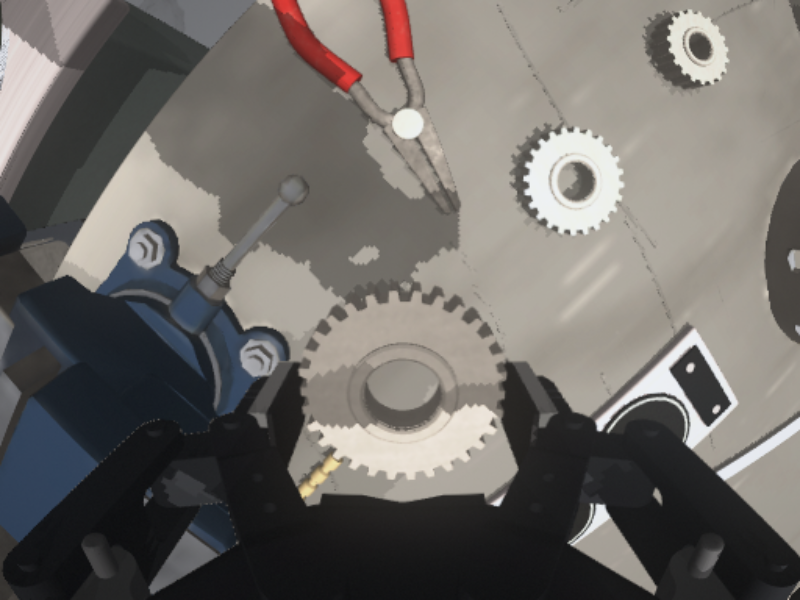

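The large gear is held level between the pads, hub at about (402,383). I'll work out its offset in the grip while lifting and place it.

Run:
```python
from h import *
f=wrist(); s=get_state()
X=onz(wray(f,np.array([402,382])/1.5625),s["position"][2]+.014); d=X-s["position"]
t=np.array([np.cos(3*np.pi/4),np.sin(3*np.pi/4)]); along=d[:2]@t; print(d.round(4),"along tool x",along.round(4))
k=1.5625
for p,z,n in (((573,181),.02,"med"),((699,43),.024,"small")): print(n,onz(wray(f,np.array(p)/k),z).round(4))
m=np.array([.428,.1527])
off=-along*np.array([0,1]) if abs(along)>.0015 else np.zeros(2)
print("off",off)
place(1,.0003,np.pi/2,off=off,up=.12)
f=wrist("pics/p1.png"); X=[*SEAT[1],.024]; print(wproj(f,X)*k, [np.round(onz(wray(f,d["centre"]),.016),4) for d in tip_of("wrist","gear_large_center")])
movep([.446,.26,.16],down(np.pi/2)); f=wrist("pics/w6.png"); print("exp",wproj(f,[.446,.267,.02])*k)
print([np.round(onz(wray(f,d["centre"]),.009),4) for d in tip_of("wrist","gear_medium_center")],[np.round(onz(wray(f,d["centre"]),.011),4) for d in tip_of("wrist","gear_small_center")])
a=cv2.imread("pics/p1.png")[100:500,200:600];b=cv2.imread("pics/w6.png")[0:400,200:600];cv2.imwrite("pics/c2.png",np.hstack([a,b]))
```

```text
[-0.0032  0.0049  0.014 ] along tool x 0.0058
med [0.4453 0.2658 0.02  ]
small [0.439  0.3889 0.024 ]
off [-0.         -0.00575236]
hit False [0.6268 0.1943 0.0118]
t 22.6
[402.37886034 293.387277  ] [array([0.6268, 0.1944, 0.016 ])]
exp [398.75194179 273.42580566]
[array([0.442, 0.27 , 0.009])] [array([0.4408, 0.3865, 0.011 ])]
```

View pics/c2.png

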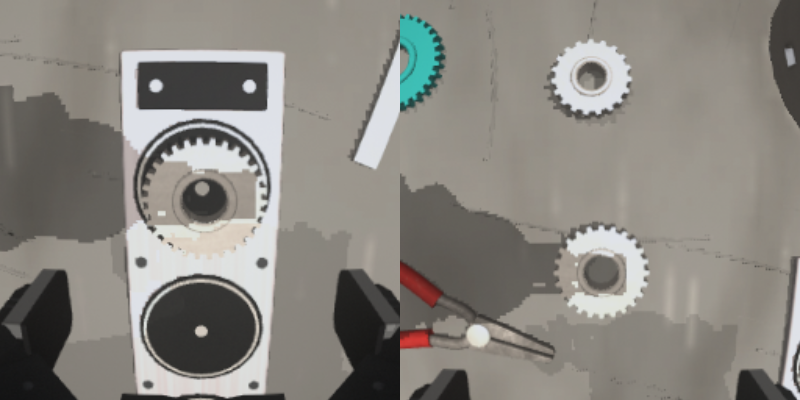

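The large gear went down about 3 mm too far toward the red end. The in-grip correction was overdone: hub at (404,298) against an expected (402,293). I'll measure it again from two wrist places and nudge it. The medium gear's bore is at (401,270) in its view.

Run:
```python
from h import *
k=1.5625
f=wrist(); print("med",onz(wray(f,np.array([401,270])/k),.02).round(4),"small",onz(wray(f,np.array([392,75])/k),.024).round(4))
g=dict(f); T=np.eye(4);T[:3,:3]=R.from_rotvec(down(np.pi/2)).as_matrix();T[:3,3]=[.6268,.1943,.12];g["W"]=T@np.array(f["T_tool_cam"])
print("large hub",onz(wray(g,np.array([404,298])/k),.024).round(4),"outline",onz(wray(g,np.array([405,296])/k),.022).round(4),"dot thru bore",onz(wray(g,np.array([402,287])/k),.01).round(4), "seat2 dot",onz(wray(g,np.array([401,431])/k),.01).round(4))
movep([.60,.14,.20],down(np.pi/2)); f=wrist("pics/w7.png")
a=cv2.imread("pics/w7.png")[50:350,250:650];cv2.imwrite("pics/c3.png",cv2.resize(a,(800,600),interpolation=cv2.INTER_CUBIC))
print(wproj(f,[*SEAT[1],.024])*k,"crop",(wproj(f,[*SEAT[1],.024])*k-[250,50])*2)
print([np.round(onz(wray(f,d["centre"]),.016),4) for d in tip_of("wrist","gear_large_center")])
```

```text
med [0.4476 0.2688 0.02  ] small [0.4424 0.3884 0.024 ]
large hub [0.6284 0.1974 0.024 ] outline [0.629 0.198 0.022] dot thru bore [0.6274 0.2    0.01  ] seat2 dot [0.6268 0.1063 0.01  ]
[442.59593272 187.18892166] crop [385.19186544 274.37784332]
[]
```

View pics/c3.png

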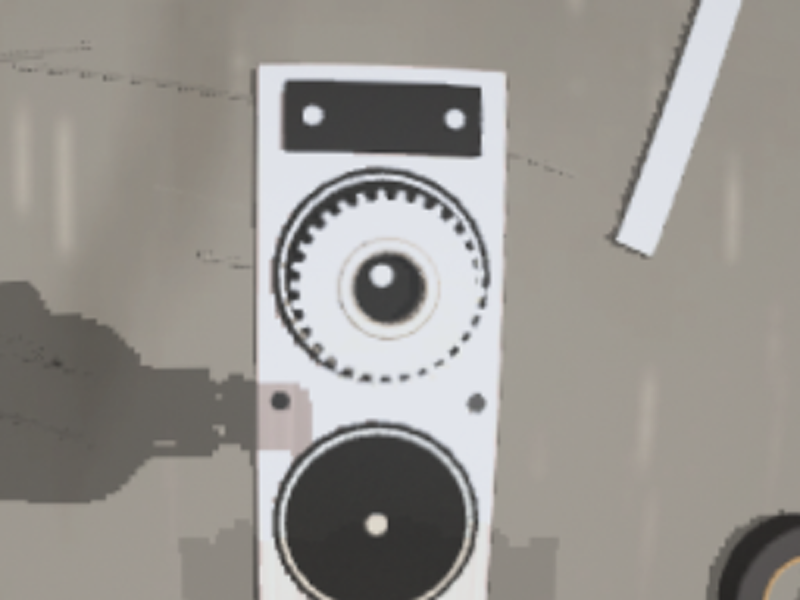

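In this crop the large gear's hub is at (388,287) and should be at (385,274), so it needs to move about 4 mm toward +y. I'll re-grip it on the seat, shift it and look again, then fetch the medium gear.

Run:
```python
from h import *
k=1.5625; y0=.1962; x=.6268; r=down(np.pi/2)
movep([x,y0,.06],r); move_l([x,y0,.0105],velocity=.12); grab(40); sleep(.2)
s=get_state(); print(round(s["finger_gap"],3),s["contact_force"].round(1))
move_l([x,y0,.015],velocity=.05); move_l([x-.0003,y0+.0042,.015],velocity=.05); move_l([x-.0003,y0+.0042,.0118],velocity=.03,until_force=8); print(get_state()["position"].round(4))
let_go(); sleep(.2); move_l([x,y0,.09],velocity=.2)
movep([.60,.14,.20],r); f=wrist("pics/w8.png")
pick((.4475,.2688),.000,np.pi/2,up=.12)
a=cv2.imread("pics/w8.png")[50:350,250:650];cv2.imwrite("pics/c4.png",cv2.resize(a,(800,600),interpolation=cv2.INTER_CUBIC))
```

```text
0.761 [-1.7 -0.3  5.7]
[0.6269 0.2007 0.0126]
grip gap 0.678 F 42.0 pos [0.4479 0.2691 0.0012] cf [-2.4 -0.5  7.7]
lifted gap 0.679 F 43.3 [-0.4  0.1 -2.2] t 32.0
```

View pics/c4.png

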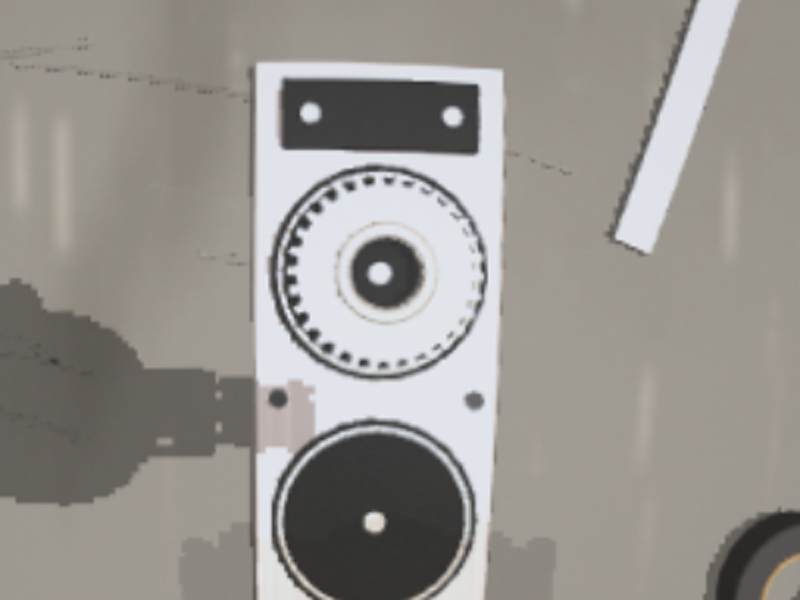

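The large gear is now centred: hub at (386,271) against (383,272), about 1 mm. Next is placing the medium gear.

Run:
```python
from h import *
k=1.5625
place(2,.0012,np.pi/2,up=.12)
movep([.60,.05,.20],down(np.pi/2)); f=wrist("pics/w9.png"); e=wproj(f,[*SEAT[2],.030])*k; print("exp",e,(e-[250,50])*2)
movep([.442,.375,.14],down(np.pi/2)); f=wrist("pics/w10.png"); e=wproj(f,[.4415,.3885,.024])*k; print("exp small",e)
a=cv2.imread("pics/w9.png")[50:350,250:650];b=cv2.imread("pics/w10.png")[100:400,200:600];cv2.imwrite("pics/c5.png",np.hstack([a,b]))
```

```text
hit False [0.6263 0.1081 0.0127]
t 35.6
exp [441.12086143 188.82631189] [382.24172287 277.65262377]
exp small [398.5787958  270.13903705]
```

View pics/c5.png

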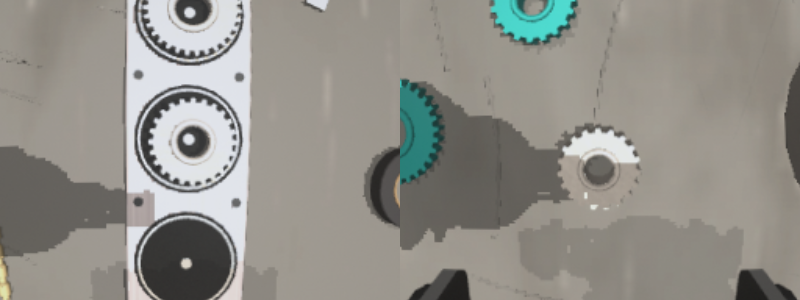

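The medium hub is at (192,142) against (191,139), about 2.5 mm toward −y, which I'll nudge later. The small gear's bore is at (399,270), as expected. Turquoise look-alikes lie beside it, clear of the fingers, so I'll fetch it.

```bash
cat >> h.py <<'E'
def nudge(x,y,z,dx,dy):
    r=down(np.pi/2); movep([x,y,z+.06],r); move_l([x,y,z],velocity=.12); grab(40); sleep(.2); print(round(get_state()["finger_gap"],3))
    move_l([x,y,z+.004],velocity=.05); move_l([x+dx,y+dy,z+.004],velocity=.05); move_l([x+dx,y+dy,z+.001],velocity=.03,until_force=8)
    let_go(); sleep(.2); move_l([x+dx,y+dy,z+.09],velocity=.2)
E
python3 - <<'E'
from h import *
k=1.5625
pick((.4415,.388),.001,np.pi/2,up=.14)
place(3,.001,np.pi/2,up=.14)
nudge(.6262,.1056,.0117,-.0006,.0025)
movep([.60,.0,.20],down(np.pi/2)); f=wrist("pics/w11.png")
for i,z in ((1,.024),(2,.030),(3,.034),(4,.038)): print(i,((wproj(f,[*SEAT[i],z])*k-[250,0])*2).round(1))
a=cv2.imread("pics/w11.png")[0:300,250:650];cv2.imwrite("pics/c6.png",cv2.resize(a,(800,600),interpolation=cv2.INTER_CUBIC))
print(get_state()["clock"])
E
```

```text
grip gap 0.545 F 41.0 pos [0.4419 0.3883 0.002 ] cf [-0.3 -0.6  5. ]
lifted gap 0.546 F 41.3 [-1.  -0.  -1.7] t 40.3
hit False [0.6257 0.016  0.0124]
t 44.8
0.683
1 [383.  -14.1]
2 [384.7 233.3]
3 [381.4 507.1]
4 [374.4 762.2]
49.1833
```

View pics/c6.png

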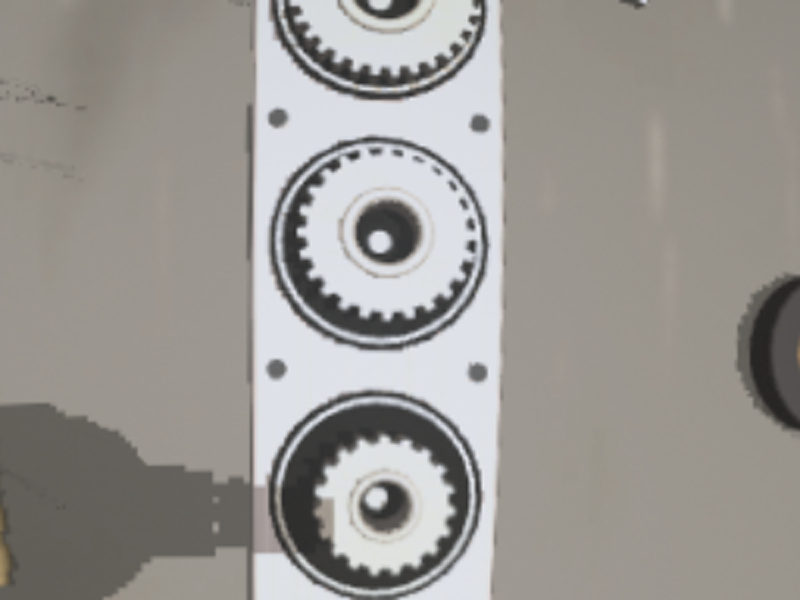

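Medium is now within 1 mm: hub at (387,231) against (385,233). Small is about 2 mm toward +x: (387,505) against (381,507). I'll make one small nudge, then take a final overview.

Run:
```python
from h import *
k=1.5625
nudge(.6257,.016,.0122,-.0019,-.0005)
movep([.58,.02,.32],down(np.pi/2)); f=wrist("pics/w12.png")
for i,z in ((1,.024),(2,.030),(3,.034),(4,.038)): print(i,((wproj(f,[*SEAT[i],z])*k-[250,0])*1.5).round(1))
a=cv2.imread("pics/w12.png")[0:400,150:650];a=a[:,100:];cv2.imwrite("pics/c7.png",cv2.resize(a,None,fx=1.5,fy=1.5,interpolation=cv2.INTER_CUBIC))
print("spool",[onz(wray(f,d["centre"]),.01).round(3) for d in tip_of("wrist","spool_center")],get_state()["clock"])
```

```text
0.544
1 [304.7  87.9]
2 [305. 230.]
3 [302.5 378.4]
4 [298.1 519.3]
spool [array([0.484, 0.016, 0.01 ])] 54.0833
```

View pics/c7.png

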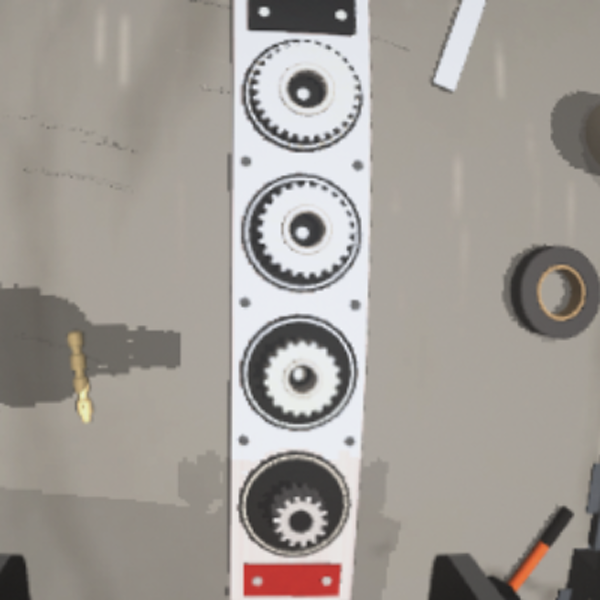

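All four gears lie flat and centred to about 1 mm, with bores at (306,89), (306,230), (302,377) and (300,521). The order runs from large at the black plate to pinion at the red plate, and the spool hasn't moved.

```bash
python3 -c "
from cell import *
print(sign_off())"
```

```text
the job is handed in; nothing more can be done
None
```

The four gears sit flat on the rail in order of diameter, pinion next to the red plate and largest next to the black plate. Each is centred to within about 1.5 mm, the spool is where it was, and I handed the job in at about 54 s on the robot's clock.

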